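# Test the shaker's emergency stop and restart it

## Task

Do the morning check of the shaker's emergency stop on the grey control box: push the red mushroom button straight down until it latches, let go so that it stays in by itself, then turn it clockwise (seen from above) by pushing one wing sideways until it springs up again, and finally push the green key fully in and let go to restart the shaker. Only touch and push with a fingertip, never take the red head between the fingers; leave the blue key alone and do not disturb the bottles, the vial on the box, the pipette and the tube rack.

Things in the scene. Friction and masses are not known exactly. Their poses are not given: they have to be found in the camera images.
- control_box: grey control box with a bare metal top, fixed to the bench, 170 (x) by 260 (y) by 60 mm high; origin under its centre, z up. The red stop button stands on the +y half of its top, the green and the blue key on the -y half (their two places may be swapped).
- stop_base: the whole red stop button on its round yellow plate (88 mm across, 6 mm thick); origin under the plate, on the box's top; z is the axis of pressing and turning, x runs along the wing bar at rest. A mushroom dome 58 mm across, with a straight red wing bar over it: 92 mm long, 14 mm wide, 22 mm high, its flat top 60 mm above the origin.
- stop_top (a point): middle of the bar's flat top (10 mm wide; the bar is 14 mm wide from 3 mm down). Moves with the head: x along the bar, z up. The dome beside the bar is 13 to 30 mm lower; beyond the dome's edge, 29 mm from the axis, the bar's ends stand free over the plate. It goes straight down 7 mm to latch, 8.5 mm to its stop; 3 N to start, about 8 N to latch.
- wing_end_a (a point): in the middle of the bar's width, 40 mm from the axis on the +x end (6 mm from the end), 10 mm below the bar's top; clockwise turning carries it towards the head's -y.
- wing_end_b (a point): the same on the -x end; clockwise turning carries it towards the head's +y.
- stop_press (a joint): how far the red head is pushed in, m: 0 out, about 0.007 latched, 0.0085 hard stop
- stop_twist (a joint): how far the red head is turned clockwise seen from above, rad: 0 at rest, 1.0 hard stop. A latched head springs up by itself at about 0.55 rad; the head turns back to 0 by its own light spring when let go. Pushing at the end of a wing takes about 1 to 2 N. It latches only when not turned.
- wing_left: the +y half of the red head (side of the bar and dome on its +y side); origin on the axis, 60 mm below the bar's top
- wing_right: the -y half of the red head; origin on the axis, 60 mm below the bar's top. Fingers on both halves at once count as gripping the head (pressing on the flat top of the bar touches neither).
- start_key_top (a point): middle of the top of the green round key, 30 mm across, in a black collar 46 mm across and 12 mm high; the key's top is about 22 mm above the box's top
- start_key (a joint): how far the green key is pushed in, m: 0 out, 0.006 fully in (5 N); it springs back
- light_key_top (a point): middle of the top of the blue round key, the same size as the green; 72 mm from it between centres
- light_key (a joint): how far the blue key is pushed in, m: 0 out, 0.006 fully in
- vial: small amber vial with a blue cap, 22 mm across, 45 mm high, standing loose on the box's top near its far edge; origin under its centre
- cap_jar: white jar with a white cap, 56 mm across, 75 mm high, loose, beside the box; origin under its centre
- blue_bottle: blue bottle with a white cap, 48 mm across, 100 mm high, loose, beside the box; origin under its centre
- reagent: white reagent bottle with a red cap, 44 mm across, 100 mm high, loose, behind the box; origin under its centre
- pipette: grey and white pipette lying loose on the bench, 250 mm long along its x, 30 mm wide, 26 mm high; origin on the bench near its middle
- tube_rack: orange rack with capped tubes, 70 by 150 mm and 80 mm high, loose; origin under its centre

How it is judged:
By the outcome, as a careful person would: the job done as asked, in the order asked, and still so for the second after the job is handed in, with the robot touching nothing.
It also fails if it takes over 48 s, if anything falls off the work surface, if the arm or the gripper's body presses on something with over 40 N, if the wrist force passes 120 N, or if a joint passes its speed limit or range.

## Robot

A 6-joint arm with a two-finger parallel gripper is mounted at the origin on the work surface. World frame = base frame: x ahead of the robot, y to its left, z up, the work surface at z = 0. Lengths are in m, angles in degrees, forces in N, time in s.
With the tool pointing down it reaches from about 0.35 to 0.875 m from the base axis. Payload 4.2 kg.
Tool frame: the origin (TCP) lies at the very end of the fingers, on their centre line; the grasp point (between the pads) lies 19 mm behind it (r.grip_point_offset is the distance from the TCP to the grasp point, in m); z points along the fingers, y is the line along which they close (so a half turn about z gives the same grasp; the last joint's range is limited). The gripper opens to 87 mm and grips with 3 to 60 N. Pads are 19 mm wide; open, the fingers measure 117 mm over their backs; the gripper's body (75 mm by 190 mm) begins 51 mm behind the grasp point.
Start: joints at [-53.136, 22.042, 0.453, 0, -68.411, -14.817], TCP at [0.235, -0.579, 0.223] pointing down, gripper open.
Joint ranges: [-179.83, 179.83], [-69.29, 118.12], [-61.27, 80.66], [-181.25, 117.63], [-171.15, -9.14], [-177.46, 177.46]. Speed limits (degrees/s): [159.86, 159.86, 180, 180, 180, 180].

## Interface

Orientations are given as a 3x3 rotation matrix whose columns are the frame's x, y, z axes.
In Python, from station import r, cams gives the robot as it stands. The module is installed in compiled form; this text tells all that it offers.
- The arm moves only by the shell command python3 -m handwheel 'ROWS'. ROWS is JSON, a list that holds one entry, the list of rows, each a list of 7 numbers: the turn, a rotation vector about the tool's x, y, z in units of 6 degrees (1.0 is 6 degrees), then the shift along the tool's x, y, z in m, then the finger opening in m, from 0 to 0.087. In form: [[[ax, ay, az, x, y, z, jaw], ...]]. A call has 1 to 12 rows; each row shifts and turns the commanded pose from where the row before left it, along the tool's axes as they then stand; what a row does not reach is not made up. A row lasts 1/10 s, in which the tool goes at most 50 mm and 8.59 degrees, less where a joint would pass 70% of its speed; a pose out of reach is approached as far as the arm can. A call with a gripper value outside its range is refused whole. The fingers move at their own pace and stop on an object; the grip force is fixed at half the most. Time passes only in rows, so rows that do not move let the fingers close. It gives the time, the measured TCP pose, the force, the opening and the grip force at its end, in the units of the state.
- r.sense(): the state, without advancing time (a new reading comes with each control period).
- cams.capture(name): name is "scene" or "top"; returns the picture (480x640x3 uint8, red, green, blue); there is no depth.
- cams.get_calibration(name): a dict with "camera_matrix" (3x3 intrinsics, pixels), "k1" (the pictures are not rectified: a ray, as slopes to the right and down, at radius r is drawn at 1 + k1 r^2 times it, then the intrinsics apply), "rvec" (rotation vector, rad) and "tvec" (3), from world to camera coordinates, as OpenCV has them. Camera axes: x right, y down, z forward; pixel columns grow to the right and rows downward; lengths in m; the calibration is good to about 2 mm. A picture is of the moment at which its call begins. get_calibration takes no time and is no camera call.
- r.finish_job(): hands the job in; it is judged then, once.
The state is a dict: "time_s": time; "joints": joint angles; "joint_velocities": joint speeds; "effort": joint torques, N m; "tcp_pos": TCP position; "ee_rot": TCP orientation; "wrist_force": force on the tool from outside, world axes, zero at the start; "moment": the same for the moment, N m; "gripper_width": opening from 0.0 (shut) to 1.0 (fully open); "gripper_force": force on a finger pad.
Only numpy, scipy, OpenCV 4.12 (cv2) and the standard library are available. Lean on these libraries where they do the work, as an engineer would, in place of code of your own. Each camera call takes 0.05 s, during which the arm holds its last target. There are 200 camera calls.

## Working session

There is one attempt and no reset: what is moved stays moved. The work goes in short steps, Python scripts to look and compute and a shell command to move; the robot and the scene stay as the last step left them, time stands still between calls to the robot, and variables do not carry over. Pictures are saved under pics/ and viewed, at most 10 in all, crops included, and the job is handed in when it is done.

```bash
mkdir -p pics; python3 - <<'E'
from station import r,cams
import cv2
for n in("scene","top"):
    cv2.imwrite(f"pics/{n}0.png",cams.capture(n)[:,:,::-1]); print(cams.get_calibration(n))
s=r.sense();print(s['time_s'],s['tcp_pos'],s['ee_rot'],s['wrist_force'])
E
```

```text
{'camera_matrix': array([[484.49786041,   0.        , 322.08327743],
       [  0.        , 484.49786041, 241.6846607 ],
       [  0.        ,   0.        ,   1.        ]]), 'k1': -0.02871622631587075, 'rvec': array([ 2.06967791,  0.75530224, -0.42909276]), 'tvec': array([-0.42245109, -0.14093639,  1.66938314])}
{'camera_matrix': array([[517.6256674 ,   0.        , 317.78872683],
       [  0.        , 517.6256674 , 238.16402897],
       [  0.        ,   0.        ,   1.        ]]), 'k1': 0.008824979590997506, 'rvec': array([ 2.20923553, -2.19810717,  0.08804163]), 'tvec': array([-0.03641243,  0.56699373,  1.23234306])}
0.1 [ 0.23442565 -0.57877854  0.22157511] [[-9.26926315e-01 -3.75242473e-01 -8.32290384e-04]
 [-3.75243382e-01  9.26924604e-01  1.78421381e-03]
 [ 1.01957633e-04  1.96614619e-03 -9.99998062e-01]] [ 0.20671826 -0.02772317  0.02445064]
```

View pics/scene0.png

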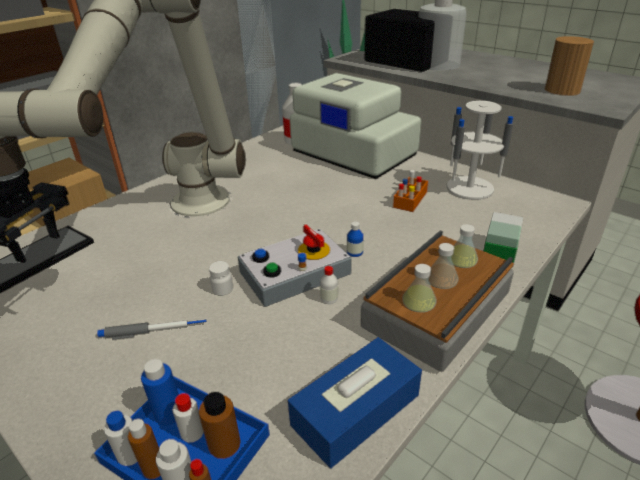

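View pics/top0.png

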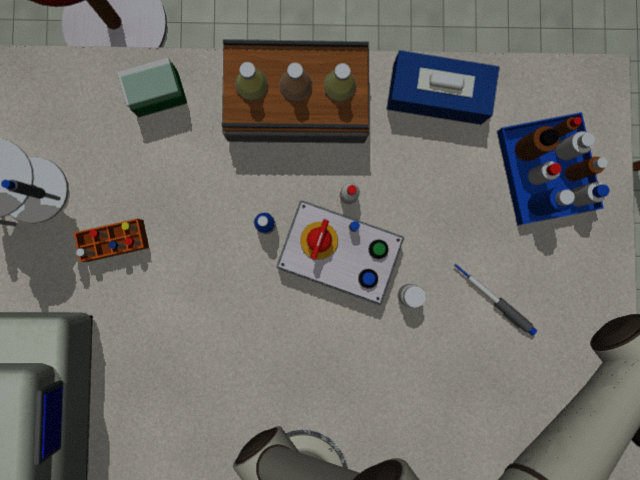

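Scene view: the box stands free, with the jar, vial and bottles around it. Top view: box centre about (341,252), red bar from (325,222) to (314,258), green key (379,249), blue key (369,279), vial (354,227).

```bash
cat > h.py <<'E'
from station import r,cams
import cv2, numpy as np
def cam(n):
    c=cams.get_calibration(n); return c['camera_matrix'],np.array([c['k1'],0,0,0,0]),cv2.Rodrigues(c['rvec'])[0],c['tvec']
def ray(n,px,z):
    K,d,R,t=cam(n); u=cv2.undistortPoints(np.array(px,float).reshape(-1,1,2),K,d).reshape(-1,2)
    D=np.c_[u,np.ones(len(u))]@R; o=-R.T@t
    return o+D*((z-o[2])/D[:,2])[:,None]
def proj(n,p):
    K,d,R,t=cam(n); return cv2.projectPoints(np.array(p,float).reshape(-1,3),cv2.Rodrigues(R)[0],t,K,d)[0].reshape(-1,2)
def mask(im,lo,hi,box):
    h=cv2.cvtColor(im,cv2.COLOR_RGB2HSV); m=cv2.inRange(h,lo,hi); 
    if lo[0]==0: m|=cv2.inRange(h,(172,)+lo[1:],(180,)+hi[1:])
    o=np.zeros_like(m); x0,y0,x1,y1=box; o[y0:y1,x0:x1]=m[y0:y1,x0:x1]; return o
E
python3 - <<'E'
from h import *
im=cv2.imread('pics/top0.png')[:,:,::-1].copy(); sc=cv2.imread('pics/scene0.png')[:,:,::-1].copy()
def big(m):
    c=max(cv2.findContours(m,0,2)[0],key=cv2.contourArea); return c
def rep(n,m,z,img='top'):
    c=big(m); (x,y),w,a=cv2.minAreaRect(c); M=cv2.moments(c); q=(M['m10']/M['m00'],M['m01']/M['m00'])
    print(n,np.round(q,1),np.round(w,1),np.round(a,1),ray(img,q,z).round(4)); return q
rep('green',mask(im,(50,90,40),(80,255,255),(360,230,400,268)),.082)
rep('blue',mask(im,(95,90,40),(125,255,255),(350,262,390,300)),.082)
rep('vial',mask(im,(95,90,40),(125,255,255),(340,215,365,240)),.105)
yel=mask(im,(15,120,60),(32,255,255),(290,205,350,275)); c=big(yel); e=cv2.minEnclosingCircle(c); print('plate',e,ray('top',e[0],.066))
rm=mask(im,(0,120,60),(8,255,255),(290,205,350,275)); br=mask(im,(0,120,150),(8,255,255),(290,205,350,275))
for m in(rm,br):
    q=rep('red',m,.12); ys,xs=np.nonzero(m); P=np.c_[xs,ys].astype(float); W=P-P.mean(0)
    i=np.argmax((W**2).sum(1)); j=np.argmax(((P-P[i])**2).sum(1)); print(P[i],P[j],ray('top',[P[i],P[j]],.12))
rep('green s',mask(sc,(50,90,40),(80,255,255),(255,255,290,285)),.082,'scene')
rep('blue s',mask(sc,(95,90,40),(125,255,255),(245,240,275,268)),.082,'scene')
# box corners by eye check
print(ray('top',[[303,203],[403,236],[381,303],[278,266]],.06))
cv2.imwrite('pics/crop1.png',np.hstack([cv2.resize(a,(400,400),interpolation=2)[:,:,::-1] for a in(im[195:305,265:415][:, :][:110,:110], sc[215:275,280:340])]))
E
```

```text
green [378.9 248.4] [13. 12.] 90.0 [[ 0.5408 -0.172   0.082 ]]
blue [368.4 278.1] [13. 13.] 90.0 [[ 0.4729 -0.1479  0.082 ]]
vial [354.4 225.5] [9. 9.] 90.0 [[ 0.5911 -0.1137  0.105 ]]
plate ((315.0, 239.0), 18.027854919433594) [[ 0.56237584 -0.02596078  0.066     ]]
red [319.  239.3] [36.8 24.2] 80.0 [[ 0.5587 -0.0339  0.12  ]]
[324. 219.] [312. 258.] [[ 0.60392257 -0.04476599  0.12      ]
 [ 0.51735595 -0.01858876  0.12      ]]Traceback (most recent call last):
  File "<stdin>", line 14, in <module>
  File "<stdin>", line 6, in rep
ZeroDivisionError: float division by zero
```

```bash
python3 - <<'E'
from h import *
im=cv2.imread('pics/top0.png')[:,:,::-1].copy(); sc=cv2.imread('pics/scene0.png')[:,:,::-1].copy()
print(ray('top',[[303,203],[403,236],[381,303],[278,266]],.06).round(3).tolist())
print('pred scene: bar ends,mid,green,blue',proj('scene',[[.604,-.0447,.12],[.5174,-.0186,.12],[.5606,-.0317,.12],[.5408,-.172,.082],[.4729,-.1479,.082]]).round(1).tolist())
for n,l,h,b in(('green',(50,90,30),(80,255,255),(255,255,290,285)),('blue',(95,90,30),(130,255,255),(245,240,275,268)),('yellow',(15,120,40),(32,255,255),(290,225,345,265))):
    ys,xs=np.nonzero(mask(sc,l,h,b)); print(n,xs.mean(),ys.mean(),len(xs),xs.min(),xs.max(),ys.min(),ys.max())
ys,xs=np.nonzero(mask(im,(15,120,60),(32,255,255),(290,205,350,275))); print('topyel',xs.min(),xs.max(),ys.min(),ys.max())
cv2.imwrite('pics/crop1.png',np.hstack([cv2.resize(a,(400,400),interpolation=0)[:,:,::-1] for a in(im[205:275,285:355], sc[215:275,285:345])]))
E
```

```text
[[0.647, 0.002, 0.06], [0.571, -0.232, 0.06], [0.415, -0.18, 0.06], [0.5, 0.059, 0.06]]
pred scene: bar ends,mid,green,blue [[323.1, 239.3], [305.1, 223.8], [313.8, 231.3], [271.5, 265.0], [260.0, 250.9]]
green 271.5742574257426 267.55445544554453 101 266 278 263 272
blue 260.0882352941176 253.47058823529412 102 254 266 249 258
yellow 314.27242524916943 251.8372093023256 301 298 329 243 264
topyel 301 337 222 258
```

View pics/crop1.png

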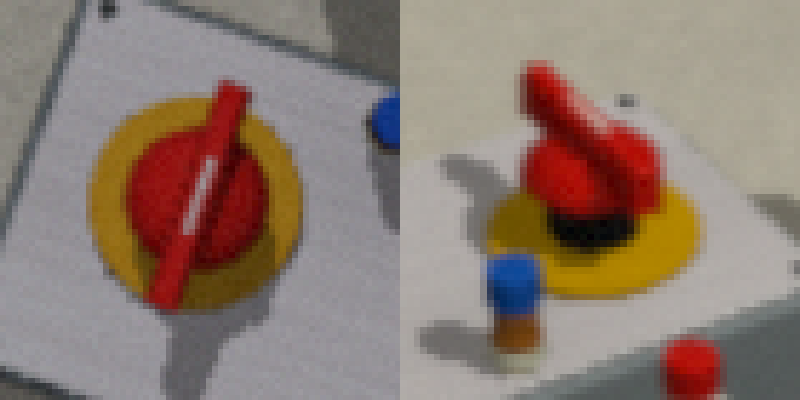

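Bar: ends at (326,220) and (314,258) in top give a length of 90 mm with yaw -17°; the keys are 72 mm apart, as they should be. Vial is well off the near wing end, so I'll push that one. Setting out with shut fingers.

```bash
python3 -m handwheel '[[[0,0,0,-0.036,0.028,0,0],[0,0,0,-0.036,0.028,0,0],[0,0,0,-0.036,0.028,0,0],[0,0,0,-0.036,0.028,0,0],[0,0,0,-0.036,0.028,0,0],[0,0,0,-0.036,0.028,0,0],[0,0,0,-0.036,0.028,0,0],[0,0,0,-0.036,0.028,0,0],[0,0,0,-0.036,0.028,0,0],[0,0,0,-0.036,0.028,0,0],[0,0,0,-0.036,0.028,0,0],[0,0,0,-0.036,0.028,0,0]]]'
python3 -m handwheel '[[[0,0,1,0,0,0,0],[0,0,1,0,0,0,0],[0,0,1,0,0,0,0],[0,0,1,0,0,0,0],[0,0,1,0,0,0,0],[0,0,1,0,0,0,0],[0,0,0.46,0,0,0,0],[0,0,0,0,0,0,0],[0,0,0,0,0,0,0]]]'
cat > st.py <<'E'
from h import *
import sys
s=r.sense();R=s['ee_rot'];p=np.array(s['tcp_pos'])
print(round(s['time_s'],2),'p',p.round(4),'x',R[:,0].round(4),'y',R[:,1].round(4),'z',R[:,2].round(4),'F',np.round(s['wrist_force'],2),'j',np.round(s['joints'],1),s['gripper_width'])
if len(sys.argv)>3: print('shift',(R.T@(np.array(sys.argv[1:4],float)-p)).round(4))
E
python3 st.py .5605 -.032 .16
```

```text
time_s: 1.3
tcp_pos: [0.5092, -0.1038, 0.2224]
ee_rot: [[-0.927, -0.376, -0.0], [-0.376, 0.927, 0.0], [0.0, 0.0, -1.0]]
wrist_force: [1.6, -0.7, 0.1]
gripper_width: 0.03
gripper_force: 0.0
time_s: 2.2
tcp_pos: [0.5087, -0.1057, 0.2223]
ee_rot: [[-0.958, 0.287, -0.001], [0.287, 0.958, 0.0], [0.001, -0.0, -1.0]]
wrist_force: [-0.1, -0.1, 1.1]
gripper_width: 0.004
gripper_force: 0.0
2.2 p [ 0.5087 -0.1057  0.2223] x [-9.581e-01  2.866e-01  6.000e-04] y [ 2.866e-01  9.581e-01 -1.000e-04] z [-6.e-04  0.e+00 -1.e+00] F [-0.14 -0.14  1.07] j [   6.2   11.8  -14.2   -0.   -64.  -112.8] 0.004448053105225149
shift [-0.0285  0.0854  0.0622]
```

```bash
python3 -m handwheel '[[[0,0,0,-0.0095,0.0285,0,0],[0,0,0,-0.0095,0.0285,0,0],[0,0,0,-0.0095,0.0285,0.02,0],[0,0,0,0,0,0.03,0],[0,0,0,0,0,0.022,0],[0,0,0,0,0,0,0],[0,0,0,0,0,0,0]]]'
python3 st.py .5605 -.032 .12; python3 - <<'E'
from h import *
a=cams.capture('top');b=cams.capture('scene')
cv2.imwrite('pics/c2.png',np.hstack([cv2.resize(i,(400,400),interpolation=0)[:,:,::-1] for i in(a[195:285,275:365],b[195:275,270:350])]))
E
```

```text
time_s: 2.9
tcp_pos: [0.5611, -0.0321, 0.1509]
ee_rot: [[-0.958, 0.287, -0.0], [0.287, 0.958, -0.001], [-0.0, -0.001, -1.0]]
wrist_force: [0.6, -0.1, 0.3]
gripper_width: 0.006
gripper_force: 0.0
2.9 p [ 0.5611 -0.0321  0.1509] x [-9.580e-01  2.868e-01 -1.000e-04] y [ 2.868e-01  9.580e-01 -6.000e-04] z [-1.e-04 -6.e-04 -1.e+00] F [ 0.57 -0.12  0.26] j [  13.3   19.5  -14.4    0.   -56.  -120. ] 0.006386551528324736
shift [ 0.0006 -0.      0.0309]
```

View pics/c2.png

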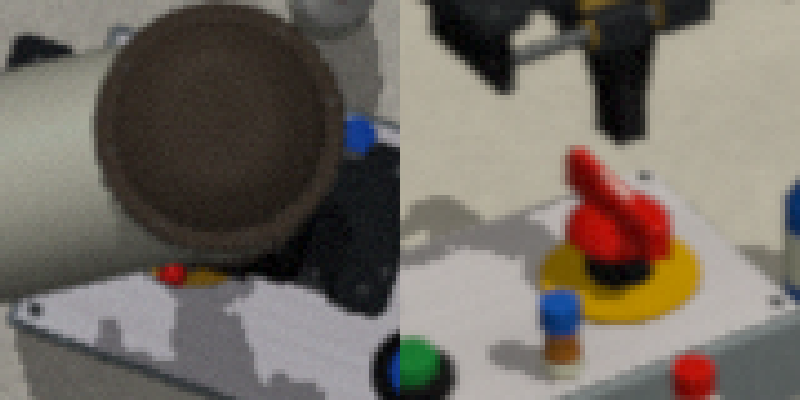

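The finger pair stands over the bar's middle (scene crop: tip about (621,138), bar middle about (615,190)). Descending with force checks.

```bash
python3 -m handwheel '[[[0,0,0,0,0,0.015,0],[0,0,0,0,0,0.01,0],[0,0,0,0,0,0.003,0],[0,0,0,0,0,0,0],[0,0,0,0,0,0,0]]]' ; python3 -m handwheel '[[[0,0,0,0,0,0.003,0],[0,0,0,0,0,0,0],[0,0,0,0,0,0,0]]]';python3 -m handwheel '[[[0,0,0,0,0,0.002,0],[0,0,0,0,0,0,0],[0,0,0,0,0,0,0]]]'
```

```text
time_s: 3.5
tcp_pos: [0.5613, -0.032, 0.1232]
ee_rot: [[-0.958, 0.287, 0.001], [0.287, 0.958, -0.0], [-0.001, 0.0, -1.0]]
wrist_force: [0.4, -0.1, 0.7]
gripper_width: 0.004
gripper_force: 0.0
time_s: 3.8
tcp_pos: [0.5615, -0.0319, 0.1203]
ee_rot: [[-0.958, 0.287, 0.002], [0.287, 0.958, -0.0], [-0.002, 0.0, -1.0]]
wrist_force: [0.3, 0.6, 1.3]
gripper_width: 0.007
gripper_force: 1.1
time_s: 4.1
tcp_pos: [0.5615, -0.0319, 0.1183]
ee_rot: [[-0.958, 0.287, 0.002], [0.287, 0.958, -0.0], [-0.002, 0.001, -1.0]]
wrist_force: [-0.0, -0.0, 4.8]
gripper_width: 0.003
gripper_force: 2.5
```

```bash
python3 -m handwheel '[[[0,0,0,0,0,0.002,0],[0,0,0,0,0,0.002,0],[0,0,0,0,0,0,0],[0,0,0,0,0,0,0]]]' ; python3 -m handwheel '[[[0,0,0,0,0,0.002,0],[0,0,0,0,0,0,0],[0,0,0,0,0,0,0]]]';python3 -m handwheel '[[[0,0,0,0,0,0.001,0],[0,0,0,0,0,0,0],[0,0,0,0,0,0,0]]]'
```

```text
time_s: 4.5
tcp_pos: [0.5612, -0.0319, 0.1136]
ee_rot: [[-0.958, 0.287, 0.001], [0.287, 0.958, 0.0], [-0.001, 0.0, -1.0]]
wrist_force: [1.5, 0.3, 2.4]
gripper_width: 0.007
gripper_force: 1.3
time_s: 4.8
tcp_pos: [0.5613, -0.0319, 0.1122]
ee_rot: [[-0.958, 0.287, 0.001], [0.287, 0.958, -0.0], [-0.001, 0.0, -1.0]]
wrist_force: [0.0, -0.3, 6.6]
gripper_width: 0.006
gripper_force: 3.0
time_s: 5.1
tcp_pos: [0.5615, -0.032, 0.1118]
ee_rot: [[-0.958, 0.287, 0.002], [0.287, 0.958, -0.0], [-0.002, 0.0, -1.0]]
wrist_force: [-1.3, 0.5, 9.4]
gripper_width: 0.006
gripper_force: 4.4
```

```bash
python3 -m handwheel '[[[0,0,0,0,0,0.001,0],[0,0,0,0,0,0,0],[0,0,0,0,0,0,0]]]';python3 -m handwheel '[[[0,0,0,0,0,-0.003,0],[0,0,0,0,0,-0.01,0],[0,0,0,0,0,-0.02,0],[0,0,0,0,0,0,0],[0,0,0,0,0,0,0],[0,0,0,0,0,0,0]]]'
python3 - <<'E'
from h import *
b=cams.capture('scene'); o=cv2.imread('pics/scene0.png')[:,:,::-1]
cv2.imwrite('pics/c3.png',np.hstack([cv2.resize(i[195:275,270:350],(400,400),interpolation=0)[:,:,::-1] for i in(o,b)]))
E
python3 st.py .5605 -.032 .12
```

```text
time_s: 5.4
tcp_pos: [0.5617, -0.032, 0.1117]
ee_rot: [[-0.958, 0.287, 0.002], [0.287, 0.958, -0.0], [-0.002, 0.0, -1.0]]
wrist_force: [-1.8, 0.9, 12.7]
gripper_width: 0.008
gripper_force: 6.4
time_s: 6.0
tcp_pos: [0.5597, -0.0321, 0.1413]
ee_rot: [[-0.958, 0.288, -0.003], [0.288, 0.958, -0.0], [0.003, -0.001, -1.0]]
wrist_force: [-0.7, 0.4, -0.7]
gripper_width: 0.004
gripper_force: 0.0
6.05 p [ 0.5599 -0.0321  0.1413] x [-0.9577  0.2879  0.0025] y [ 2.879e-01  9.577e-01 -9.000e-04] z [-2.6e-03 -2.0e-04 -1.0e+00] F [0.57 0.38 0.35] j [  13.3   20.1  -15.2   -0.   -54.9 -120. ] 0.0025490391032073033
shift [-0.0006  0.0003  0.0213]
```

View pics/c3.png

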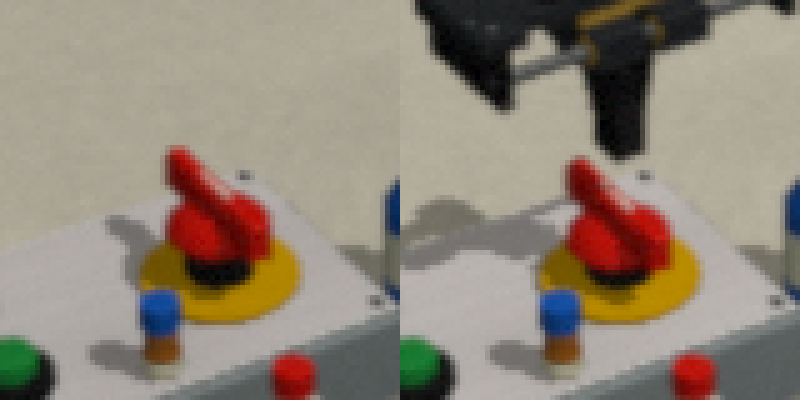

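Scene crop: the head has dropped about 2 px (7 mm) and stays down with the finger clear, so it is latched. Now beside the near wing end, on its -y side.

```bash
python3 -m handwheel '[[[0,0,0,0.021,-0.016,0,0],[0,0,0,0.021,-0.017,0,0],[0,0,0,0,0,0,0],[0,0,0,0,0,0,0]]]';python3 -m handwheel '[[[0,0,0,0,0,0.015,0],[0,0,0,0,0,0.015,0],[0,0,0,0,0,0.011,0],[0,0,0,0,0,0,0],[0,0,0,0,0,0,0]]]';python3 - <<'E'
from h import *
b=cams.capture('scene')
cv2.imwrite('pics/c4.png',cv2.resize(b[205:275,270:350],(560,490),interpolation=0)[:,:,::-1])
E
python3 st.py .5193 -.0197 .10
```

```text
time_s: 6.45
tcp_pos: [0.5108, -0.0517, 0.1423]
ee_rot: [[-0.958, 0.288, -0.0], [0.288, 0.958, -0.0], [0.0, -0.0, -1.0]]
wrist_force: [-1.2, 0.3, -0.6]
gripper_width: 0.004
gripper_force: 0.0
time_s: 6.95
tcp_pos: [0.5116, -0.0514, 0.1015]
ee_rot: [[-0.958, 0.287, -0.0], [0.287, 0.958, -0.0], [0.0, -0.0, -1.0]]
wrist_force: [-0.1, -0.7, 0.3]
gripper_width: 0.005
gripper_force: 0.0
7.0 p [ 0.5118 -0.0514  0.1019] x [-9.579e-01  2.872e-01 -8.000e-04] y [2.872e-01 9.579e-01 1.000e-04] z [ 8.e-04 -1.e-04 -1.e+00] F [-0.17 -0.71  0.33] j [  12.4   18.6  -24.4    0.   -47.  -119.1] 0.007808423776002686
shift [0.0019 0.0325 0.0019]
```

View pics/c4.png

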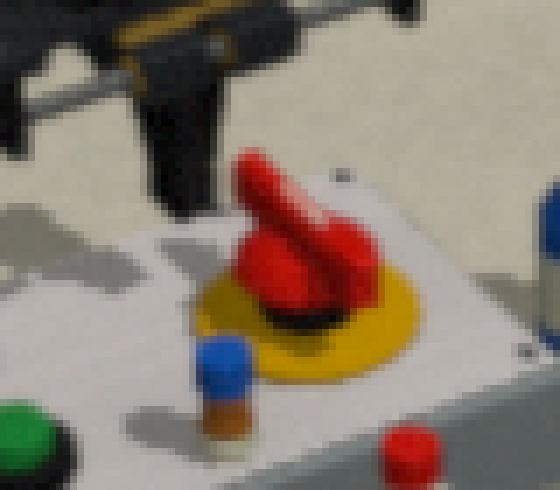

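The finger stands free beside the near wing end (finger tip about (180,210), wing end about (250,170) in the crop), clear of the dome. Pushing.

```bash
python3 -m handwheel '[[[0,0,0,0.0005,0.005,0.001,0],[0,0,0,0,0.003,0,0],[0,0,0,0,0,0,0]]]';python3 -m handwheel '[[[0,0,0,0,0.003,0,0],[0,0,0,0,0,0,0]]]';python3 -m handwheel '[[[0,0,0,0,0.003,0,0],[0,0,0,0,0,0,0]]]'; python3 -m handwheel '[[[0,0,0,0,0.003,0,0],[0,0,0,0,0,0,0]]]'
```

```text
time_s: 7.3
tcp_pos: [0.5133, -0.0432, 0.101]
ee_rot: [[-0.958, 0.287, 0.001], [0.287, 0.958, 0.0], [-0.001, 0.0, -1.0]]
wrist_force: [0.3, 0.4, 1.2]
gripper_width: 0.007
gripper_force: 0.0
time_s: 7.5
tcp_pos: [0.514, -0.0405, 0.1007]
ee_rot: [[-0.958, 0.287, 0.0], [0.287, 0.958, 0.0], [-0.0, 0.0, -1.0]]
wrist_force: [0.3, -0.1, 0.5]
gripper_width: 0.007
gripper_force: 0.0
time_s: 7.7
tcp_pos: [0.5146, -0.0378, 0.1005]
ee_rot: [[-0.958, 0.287, -0.0], [0.287, 0.958, -0.0], [0.0, -0.0, -1.0]]
wrist_force: [-0.6, -0.2, 0.4]
gripper_width: 0.005
gripper_force: 0.1
time_s: 7.9
tcp_pos: [0.5153, -0.035, 0.1005]
ee_rot: [[-0.958, 0.287, -0.001], [0.287, 0.958, -0.0], [0.0, -0.0, -1.0]]
wrist_force: [-1.1, -1.1, -0.4]
gripper_width: 0.004
gripper_force: 0.3
```

```bash
python3 -m handwheel '[[[0,0,0.5,0.0008,0.0022,0,0],[0,0,0.5,0.0008,0.0022,0,0],[0,0,0.5,0.0008,0.0022,0,0],[0,0,0.5,0.0008,0.0022,0,0],[0,0,0,0,0,0,0]]]';python3 -m handwheel '[[[0,0,0.5,0.0008,0.0022,0,0],[0,0,0.5,0.0008,0.0022,0,0],[0,0,0.5,0.0008,0.0022,0,0],[0,0,0.5,0.0008,0.0022,0,0],[0,0,0,0,0,0,0]]]';python3 st.py .5605 -.032 .10; python3 - <<'E'
from h import *
b=cams.capture('scene')
cv2.imwrite('pics/c5.png',cv2.resize(b[205:275,270:350],(560,490),interpolation=0)[:,:,::-1])
E
```

```text
time_s: 8.4
tcp_pos: [0.5158, -0.0258, 0.1006]
ee_rot: [[-0.877, 0.48, 0.0], [0.48, 0.877, -0.0], [-0.0, -0.0, -1.0]]
wrist_force: [-0.9, -1.1, -0.9]
gripper_width: 0.002
gripper_force: 0.5
time_s: 8.9
tcp_pos: [0.5178, -0.0167, 0.1005]
ee_rot: [[-0.759, 0.651, -0.0], [0.651, 0.759, -0.0], [0.0, -0.0, -1.0]]
wrist_force: [-0.9, -1.2, -0.2]
gripper_width: 0.009
gripper_force: 0.5
8.9 p [ 0.5178 -0.0167  0.1005] x [-7.588e-01  6.513e-01  1.000e-04] y [ 6.513e-01  7.588e-01 -2.000e-04] z [-2.e-04 -1.e-04 -1.e+00] F [-0.92 -1.25 -0.19] j [  16.1   19.   -23.9    0.   -47.  -146.8] 0.009316963546888896
shift [-0.0424  0.0162  0.0005]
```

View pics/c5.png

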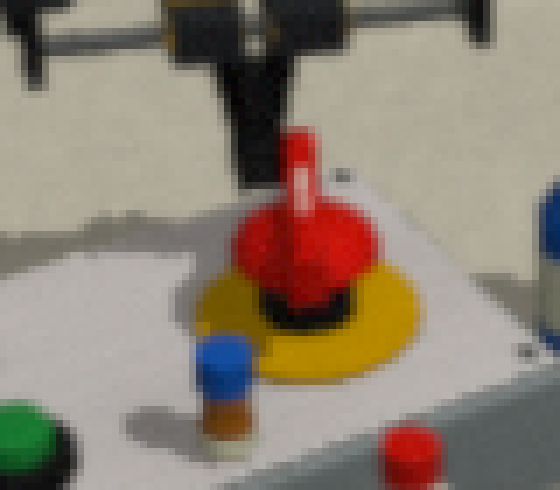

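The bar has turned with the finger (about 24°+). Continuing past 0.55 rad.

```bash
python3 -m handwheel '[[[0,0,0.5,0.0008,0.0022,0,0],[0,0,0.5,0.0008,0.0022,0,0],[0,0,0.5,0.0008,0.0022,0,0],[0,0,0.5,0.0008,0.0022,0,0],[0,0,0.3,0.0004,0.0013,0,0],[0,0,0,0,0,0,0],[0,0,0,0,0,0,0]]]';python3 st.py .5605 -.032 .10
python3 -m handwheel '[[[0,0,0,0.003,-0.006,0,0],[0,0,0,0.01,-0.02,0,0],[0,0,0,0.01,-0.02,0,0],[0,0,0,0,0,-0.03,0],[0,0,0,0,0,-0.03,0],[0,0,0,0,0,0,0],[0,0,0,0,0,0,0],[0,0,0,0,0,0,0]]]';  python3 - <<'E'
from h import *
b=cams.capture('scene'); o=cv2.imread('pics/scene0.png')[:,:,::-1]
cv2.imwrite('pics/c6.png',np.hstack([cv2.resize(i[195:275,270:350],(400,400),interpolation=0)[:,:,::-1] for i in(o,b)]))
E
python3 st.py .5405 -.172 .10
```

```text
time_s: 9.65
tcp_pos: [0.5223, -0.0073, 0.1005]
ee_rot: [[-0.582, 0.813, -0.001], [0.813, 0.582, -0.0], [0.0, -0.001, -1.0]]
wrist_force: [-0.9, -1.4, -1.4]
gripper_width: 0.006
gripper_force: 0.6
9.65 p [ 0.5223 -0.0073  0.1005] x [-5.816e-01  8.135e-01  2.000e-04] y [ 8.135e-01  5.816e-01 -5.000e-04] z [-5.e-04 -2.e-04 -1.e+00] F [-0.88 -1.39 -1.4 ] j [  17.    19.4  -23.3   -0.   -47.3 -161.4] 0.005929852037288255
shift [-0.0423  0.0167  0.0004]
time_s: 10.45
tcp_pos: [0.471, -0.0151, 0.1598]
ee_rot: [[-0.581, 0.814, -0.001], [0.814, 0.581, 0.0], [0.001, -0.001, -1.0]]
wrist_force: [0.9, -0.4, -0.8]
gripper_width: 0.002
gripper_force: 0.0
10.5 p [ 0.471  -0.0151  0.1595] x [-0.5806  0.8142  0.001 ] y [ 0.8142  0.5806 -0.0017] z [-2.e-03 -2.e-04 -1.e+00] F [-0.09 -0.11  0.06] j [  18.    10.6  -25.7   -0.   -53.8 -162.5] 0.005197160174349614
shift [-0.1682 -0.0344  0.0594]
```

View pics/c6.png

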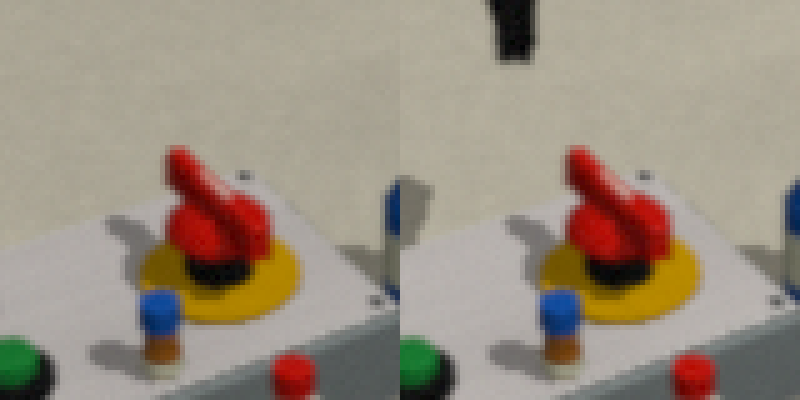

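The head is up again and back at its rest direction; the picture matches the first one. Now to the green key.

```bash
python3 -m handwheel '[[[0,0,0,-0.028,-0.0057,0,0],[0,0,0,-0.028,-0.0057,0,0],[0,0,0,-0.028,-0.0057,0,0],[0,0,0,-0.028,-0.0057,0,0],[0,0,0,-0.028,-0.0057,0,0],[0,0,0,-0.028,-0.0057,0,0],[0,0,0,0,0,0,0],[0,0,0,0,0,0.02,0],[0,0,0,0,0,0.02,0],[0,0,0,0,0,0.01,0],[0,0,0,0,0,0,0],[0,0,0,0,0,0,0]]]';python3 st.py .5405 -.172 .082;python3 - <<'E'
from h import *
a=cams.capture('top');b=cams.capture('scene')
cv2.imwrite('pics/c7.png',np.hstack([cv2.resize(i,(400,400),interpolation=0)[:,:,::-1] for i in(a[205:295,330:420],b[215:295,230:310])]))
E
```

```text
time_s: 11.7
tcp_pos: [0.5417, -0.1715, 0.1108]
ee_rot: [[-0.581, 0.814, 0.0], [0.814, 0.581, -0.0], [-0.0, -0.0, -1.0]]
wrist_force: [-0.9, 0.3, 0.7]
gripper_width: 0.007
gripper_force: 0.0
11.7 p [ 0.5417 -0.1715  0.1108] x [-5.812e-01  8.138e-01 -3.000e-04] y [ 8.138e-01  5.812e-01 -2.000e-04] z [ 0.e+00 -4.e-04 -1.e+00] F [-0.94  0.35  0.74] j [  -1.2   22.6  -16.3    0.   -51.1 -143.3] 0.007282693263724748
shift [ 0.0003 -0.0013  0.0288]
```

View pics/c7.png

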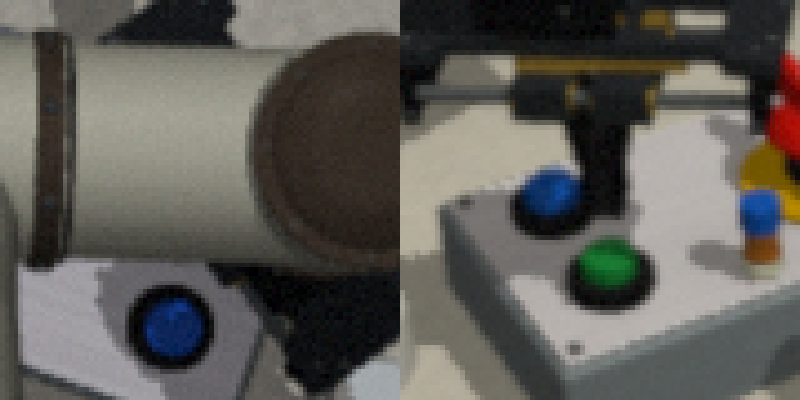

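Tip (605,212) hangs above the green key (608,258), blue key clear. Pressing.

```bash
python3 -m handwheel '[[[0,0,0,0,-0.001,0.015,0],[0,0,0,0,0,0.01,0],[0,0,0,0,0,0,0],[0,0,0,0,0,0,0]]]';python3 -m handwheel '[[[0,0,0,0,0,0.004,0],[0,0,0,0,0,0.003,0],[0,0,0,0,0,0,0],[0,0,0,0,0,0,0]]]';python3 -m handwheel '[[[0,0,0,0,0,0.003,0],[0,0,0,0,0,0,0],[0,0,0,0,0,0,0]]]'
```

```text
time_s: 12.2
tcp_pos: [0.5409, -0.1723, 0.0858]
ee_rot: [[-0.581, 0.814, 0.0], [0.814, 0.581, -0.0], [-0.0, 0.0, -1.0]]
wrist_force: [0.3, -0.2, -0.1]
gripper_width: 0.003
gripper_force: 0.0
time_s: 12.6
tcp_pos: [0.5416, -0.1724, 0.0793]
ee_rot: [[-0.581, 0.814, 0.002], [0.814, 0.581, -0.0], [-0.002, 0.002, -1.0]]
wrist_force: [1.1, -0.2, 2.0]
gripper_width: 0.001
gripper_force: 1.6
time_s: 12.9
tcp_pos: [0.5416, -0.1724, 0.0765]
ee_rot: [[-0.581, 0.814, 0.002], [0.814, 0.581, -0.001], [-0.002, 0.002, -1.0]]
wrist_force: [0.5, 1.1, 6.4]
gripper_width: 0.005
gripper_force: 3.0
```

```bash
python3 -m handwheel '[[[0,0,0,0,0,0.001,0],[0,0,0,0,0,0,0],[0,0,0,0,0,0,0]]]';python3 -m handwheel '[[[0,0,0,0,0,0.001,0],[0,0,0,0,0,0,0],[0,0,0,0,0,0,0]]]';python3 -m handwheel '[[[0,0,0,0,0,0.001,0],[0,0,0,0,0,0,0],[0,0,0,0,0,0,0]]]'
```

```text
time_s: 13.2
tcp_pos: [0.5417, -0.1724, 0.0763]
ee_rot: [[-0.581, 0.814, 0.003], [0.814, 0.581, -0.001], [-0.002, 0.002, -1.0]]
wrist_force: [-0.4, 0.6, 10.4]
gripper_width: 0.004
gripper_force: 5.3
time_s: 13.5
tcp_pos: [0.5417, -0.1724, 0.0763]
ee_rot: [[-0.582, 0.814, 0.003], [0.814, 0.582, -0.001], [-0.002, 0.002, -1.0]]
wrist_force: [-2.7, 3.3, 14.6]
gripper_width: 0.006
gripper_force: 7.6
time_s: 13.8
tcp_pos: [0.5417, -0.1724, 0.0762]
ee_rot: [[-0.582, 0.813, 0.003], [0.813, 0.582, -0.001], [-0.003, 0.002, -1.0]]
wrist_force: [-4.1, 3.2, 19.6]
gripper_width: 0.005
gripper_force: 9.9
```

Key is on its hard stop (force rises, no more travel). Let go and check.

```bash
python3 -m handwheel '[[[0,0,0,0,0,-0.004,0],[0,0,0,0,0,-0.02,0],[0,0,0,0,0,-0.04,0],[0,0,0,0,0,-0.04,0],[0,0,0,0,0,0,0],[0,0,0,0,0,0,0],[0,0,0,0,0,0,0],[0,0,0,0,0,0,0]]]';python3 - <<'E'
from h import *
b=cams.capture('scene')
cv2.imwrite('pics/c8.png',cv2.resize(b[190:310,200:370],(765,540),interpolation=0)[:,:,::-1])
E
```

```text
time_s: 14.6
tcp_pos: [0.5395, -0.1722, 0.1747]
ee_rot: [[-0.58, 0.814, -0.004], [0.814, 0.58, 0.0], [0.003, -0.003, -1.0]]
wrist_force: [-1.0, 0.7, -0.5]
gripper_width: 0.001
gripper_force: 0.0
```

View pics/c8.png

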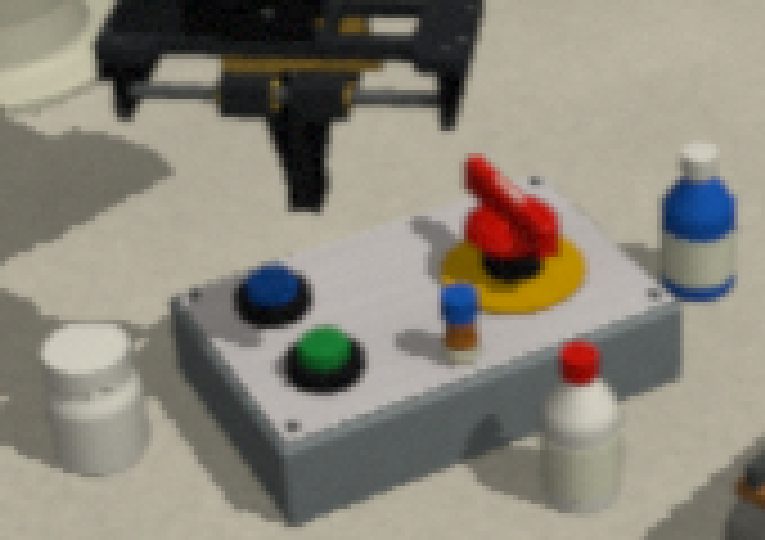

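All is in place: red head up (510,220), green key out (323,347), and the bottles and vial undisturbed, with the arm clear.

```bash
python3 -c "from station import r; print(r.finish_job())"
```

```text
the job is handed in; nothing more can be done
None
```

The emergency stop check is done and handed in at about 15 s: the button latched and stayed in, sprang up again after the clockwise turn, and the green key was pushed to its stop and released, with nothing else disturbed in the last picture.

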